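# Weigh a shaker on the portion steelyard

## Robot

A 7-joint arm with a two-finger parallel gripper is mounted at the origin on a cart in front of the work surface, level with it; the furniture and walls round the work are solid. World frame = base frame: x ahead of the robot, y to its left, z up, the work surface at z = 0. Lengths are in m, angles in rad, forces in N, time in s.
With the tool pointing down it reaches from about 0.425 to 0.95 m from the base axis. Payload 16.7 kg.
Tool frame: the origin (TCP) lies midway between the tips of the shut fingers; the grasp point (between the pads) lies 19 mm behind it; z points along the fingers, y is the line along which they close (so a half turn about z gives the same grasp; the last joint's range is limited). The gripper opens to 94 mm and grips with 3 to 60 N. Pads are 16 mm wide; open, the fingers measure 119 mm over their backs; the gripper's body (75 mm by 177 mm) begins 78 mm behind the grasp point.
Start: joints at [-1.266, 0.426, 0.074, 1.606, -0.034, 1.111, -0.067], TCP at [0.296, 0.607, 0.205] pointing down, gripper open.
Joint ranges: [-2.85, 2.85], [-0.5, 2.14], [-1.23, 1.37], [0.21, 2.46], [-1.02, 4.16], [0.16, 2.05], [-2.73, 2.73]. Speed limits (rad/s): [1.89, 1.89, 2.39, 2.39, 3.01, 3.01, 3.01].

## Interface

Orientations are given as [roll, pitch, yaw] about the fixed x, y, z axes, in that order (R = Rz(yaw) Ry(pitch) Rx(roll)).
In Python, from bench import r gives the robot as it stands.
- The arm moves only by the shell command python3 -m inch 'ROWS' [FORCE]. ROWS is JSON, a list of rows, each an object of numbers: "tx", "ty", "tz": the shift along the tool's x, y, z in cm; "wx", "wy", "wz": the turn, a rotation vector about the tool's x, y, z in rad; "gripper": the opening, from 0 (shut) to 1 (fully open). In form: [{"tx": .., "ty": .., "tz": .., "wx": .., "wy": .., "wz": .., "gripper": ..}, ...]. A call has exactly 8 rows; each row shifts and turns the commanded pose from where the row before left it, along the tool's axes as they then stand; what a row does not reach is not made up. A row lasts 1/12 s, in which the tool goes at most 41.7 mm and 7.16 degrees, less where a joint would pass 70% of its speed; a pose out of reach is approached as far as the arm can. A call with a gripper value outside its range is refused whole. The fingers move at their own pace and stop on an object; FORCE is the grip in N (left out, the last holds). Time passes only in rows, so rows that do not move let the fingers close, or fill a call up. It gives the time, the measured TCP pose, the force, the opening and the grip force at its end, in the units of the state.
- r.state(): the state, without advancing time (a new reading comes with each control period).
- r.snapshot(name): name is "side" or "top"; returns a dict with "color" (400x640x3 uint8, blue, green, red), "depth" (400x640 float32, m along the optical axis (not along the pixel's ray), 0 where there is no reading), "fx", "fy", "cx", "cy" (pixels), "extrinsics" (4x4, takes a point from world to camera coordinates). Camera axes: x right, y down, z forward; pixel columns grow to the right and rows downward; lengths in m; the calibration is good to about 2 mm. A picture is of the moment at which its call begins.
- r.close_job(): hands the job in; it is judged then, once.
The state is a dict: "clock": time; "joint_pos": joint angles; "joint_vel": joint speeds; "tau": joint torques, N m; "eef_pos": TCP position; "orientation": TCP orientation; "ft_force": force on the tool from outside, world axes, zero at the start; "moment": the same for the moment, N m; "opening": finger opening in m; "grip_force": force on a finger pad.
Only numpy, scipy, OpenCV 4.12 (cv2) and the standard library are available. Lean on these libraries where they do the work, as an engineer would, in place of code of your own. Each camera call takes 0.05 s, during which the arm holds its last target. There are 200 camera calls.

## Task

Weigh the shaker on the beam scale: pull the wooden prop out from under the beam and leave it on the table clear of the scale, then press the empty pan all the way down and let it spring back up to see that the beam swings freely. After that stand the shaker upright in the middle of the pan and slide the poise along the notched beam until the pointer, left to itself, rests level with the long centre line on the plate. Do not disturb the ramekin, tumbler and cutlery roll round the scale.

Things in the scene. Friction and masses are not known exactly. Their poses are not given: they have to be found in the camera images.
- scale: Fixed steelyard scale. Origin on the table under the beam's pivot (90 mm up): x points away from the robot across the beam, y along the beam to the pan, z up. Foot 120x110x14 mm, cheeks to 106 mm. Steel beam 10 wide, 16 tall, from the pan (+120 mm y) to the pointer (-285 mm y). Behind it a low rail (x 35 to 55 mm) leads to a white plate 156 mm tall, 30 mm behind the pointer.
- beam (a joint): Tilt of the beam, rad: 0 = level, pointer centred; + = pan down, pointer up; stops at -0.16 and 0.16. Settles in about 1 s. A weak spring (0.40 N m/rad) centres it: near balance, moving the 170 g poise 10 mm outward changes the tilt by about -0.04. With the prop out and the pan empty it rests at -0.16 (pan up); about 1.5 N press the empty pan down.
- poise (a joint): Distance of the poise from its inner end, m, 0 to 0.15, growing outward (from the pan toward the pointer); at 0 it is 55 mm from the pivot. Starts near 0. Friction (0.8 N) holds it wherever it is left; the notches are marks 10 mm apart and do not catch. The balance place depends on the shaker's unknown weight (0.15 to 0.25 kg): between about 0.045 and 0.13.
- poise_knob (a point): Where to pinch the poise: middle of its upright steel knob, stem 18 mm thick (head 24 mm thick from 10 to 22 mm above this point). Below it, top 26 mm lower, the dark poise block (36x32x44 mm) rides on the beam. The point lies 46 mm above the beam's centre line and tilts with it; its y axis runs along the beam to the pan, so outward is -y.
- pan_floor (a point): Centre of the floor of the round steel pan, 120 mm across with a 4 mm high rim; the pan stays level while it moves about 19 mm up or down from 128 mm above the table.
- pointer_tip (a point): Tip of the black pointer at the outer end of the beam, 285 mm from the pivot; tilt 0.035 moves it 10 mm.
- centre_mark (a point): Where the pointer tip stands when centred: level with the long black line on the white plate and with the small fixed index finger, 90 mm above the table.
- prop_grip (a point): Grip point on the loose wooden prop (141 mm long, 28 wide, 0.15 kg), 36 mm above the table, mid-width of its low front part (58 mm tall, from 29 mm before to 72 mm behind the point); the raised rear (82 mm tall, to 112 mm behind) carries the beam end. Its x axis points to the beam, 98 mm away. Pulled 45 mm straight back (-x of the scale) it is clear of the beam.
- prop_spot (a point): Point on the table under the beam, 237 mm from the pivot, where the prop props the beam.
- shaker_mid (a point): Centre, 42 mm above the base, of the shaker to be weighed: upright pale shaker with a steel cap, 41 mm in diameter, 84 mm tall, standing on the table in front of the scale; grip round the body here.
- ramekin_mid (a point): Bystander: small white ramekin 65 mm across, 37 mm tall, behind the scale; point on its axis 20 mm up.
- tumbler_mid (a point): Bystander: clear tumbler 66 mm across, 99 mm tall, behind the pan; point on its axis 20 mm up.
- cutlery_roll_mid (a point): Bystander: napkin cutlery roll 222x42x38 mm, lying to the right of the scale; point near its middle 20 mm up.
Not all that is in view belongs to the job. Several things look just like the part that bears shaker_mid: the one meant starts farthest to the robot's left.

How it is judged:
On the way, in this order (a step that is already met when the one before it is completed fails the run):
1. the prop is out from under the beam, let go and at rest on the table, not touching the scale ((x of prop_grip in the frame of scale below -0.135 m or horizontal distance between prop_grip and prop_spot above 0.15 m) and height (world z) of prop_grip below 0.06 m and contact force between prop and scale below 0.05 N and contact force between the fingers and prop below 0.05 N and linear speed of prop below 0.03 m/s), for 0.2 s.
2. the empty pan is pressed down close to its stop (beam tilt over 0.13) (value of joint beam above 0.13 rad and horizontal distance between shaker_mid and pan_floor above 0.08 m and contact force between the fingers and scale above 0.1 N), for 0.05 s.
3. the empty pan is let go and has come back up (beam tilt under -0.13) (value of joint beam below -0.13 rad and contact force between the fingers and scale below 0.05 N and horizontal distance between shaker_mid and pan_floor above 0.08 m), for 0.2 s.
4. the shaker stands upright in the pan, let go (horizontal distance between shaker_mid and pan_floor below 0.04 m and z of shaker_mid in the frame of pan_floor between 0.034 and 0.05 m and angle between shaker_mid's own z axis and vertical below 0.12 rad and contact force between the fingers and shaker below 0.05 N), for 0.3 s.
5. the pointer rests at the centre line with the scale and shaker left alone (all of step 4 and value of joint beam between -0.035 and 0.035 rad and velocity of joint beam between -0.05 and 0.05 rad/s and contact force between the fingers and scale below 0.05 N), for 0.5 s.
At the end, for the whole second after the job is handed in: Beam at rest within 0.035 rad of level; shaker released, upright (0.12 rad) on the pan within 40 mm of its middle; prop at rest on the table, not touching the scale, its grip point 135 mm or more in front of the beam or 150 mm or more from the spot it propped (all of step 5 and (x of prop_grip in the frame of scale below -0.135 m or horizontal distance between prop_grip and prop_spot above 0.15 m) and height (world z) of prop_grip below 0.06 m and contact force between prop and scale below 0.05 N and linear speed of each of shaker, prop below 0.03 m/s).
It fails at once if the ramekin is moved by more than 30 mm (distance of ramekin_mid from where it was at the start of the episode above 0.03 m).
It fails at once if the tumbler is moved by more than 30 mm (distance of tumbler_mid from where it was at the start of the episode above 0.03 m).
It fails at once if the cutlery roll is moved by more than 30 mm (distance of cutlery_roll_mid from where it was at the start of the episode above 0.03 m).
It also fails if it takes over 72 s, if anything falls off the work surface, if the arm or the gripper's body presses on something with over 40 N, if the wrist force passes 120 N, or if a joint passes its speed limit or range.

## Working session

There is one attempt and no reset: what is moved stays moved. The work goes in short steps, Python scripts to look and compute and a shell command to move; the robot and the scene stay as the last step left them, time stands still between calls to the robot, and variables do not carry over. Pictures are saved under pics/ and viewed, at most 10 in all, crops included, and the job is handed in when it is done.

```bash
mkdir -p pics
cat > h.py <<'E'
import numpy as np,cv2
from bench import r
def snap(n):
    s=r.snapshot(n); return s
def world(s,u,v,d=None):
    d=s["depth"][int(v),int(u)] if d is None else d
    p=np.array([(u-s["cx"])/s["fx"]*d,(v-s["cy"])/s["fy"]*d,d,1])
    return (np.linalg.inv(s["extrinsics"])@p)[:3]
def ray(s,u,v,z):
    E=np.linalg.inv(s["extrinsics"]);o=E[:3,3];p=world(s,u,v,1.0);k=(z-o[2])/(p[2]-o[2]);return o+k*(p-o)
def proj(s,p):
    c=s["extrinsics"]@np.append(p,1);return np.array([c[0]/c[2]*s["fx"]+s["cx"],c[1]/c[2]*s["fy"]+s["cy"]])
E
python3 - <<'E'
from h import *
import pickle
for n in("side","top"):
    s=snap(n);cv2.imwrite(f"pics/{n}0.png",s["color"]);pickle.dump(s,open(n+"0.pkl","wb"))
    print(n,s["fx"],np.linalg.inv(s["extrinsics"]).round(3).tolist())
st=r.state();print(st)
E
```

```text
side 367.53459821873383 [[-0.998, -0.011, 0.057, 0.525], [-0.057, 0.365, -0.929, 0.754], [-0.011, -0.931, -0.365, 0.472], [0.0, 0.0, 0.0, 1.0]]
top 495.9063567111819 [[0.029, -0.998, 0.051, 0.516], [-1.0, -0.03, -0.011, -0.112], [0.012, -0.05, -0.999, 1.272], [0.0, 0.0, 0.0, 1.0]]
{'clock': 0.1, 'joint_pos': array([-1.26651063,  0.42670027,  0.07386832,  1.60653005, -0.03407208,
        1.11079769, -0.06709399]), 'joint_vel': array([-0.00199371, -0.00030273, -0.00118075, -0.00191329,  0.00083521,
        0.0008914 , -0.0005441 ]), 'tau': array([ 7.26679049e-03, -9.37471461e+01,  3.67525756e+00, -4.55044305e+01,
       -4.89916792e-02,  1.67821575e-02,  9.98133288e-06]), 'eef_pos': array([0.29577078, 0.60631331, 0.20483127]), 'orientation': array([-3.14042233e+00,  1.16080562e-04,  2.68778026e+00]), 'ft_force': array([-0.00551565,  0.21556646,  0.16846714]), 'moment': array([ 0.02331699, -0.00419866,  0.0396781 ]), 'grip_force': 0.0, 'opening': 0.0939547235086248}
```

View pics/top0.png

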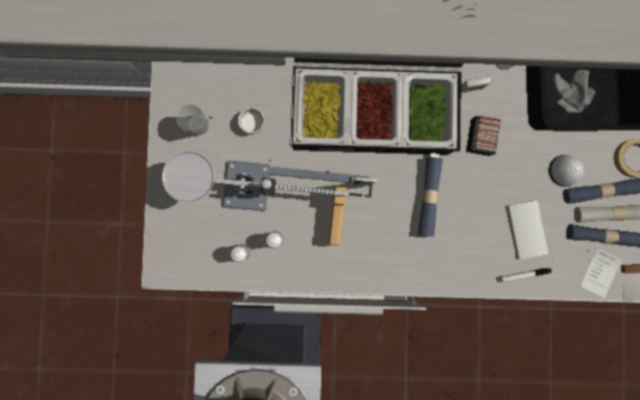

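View pics/side0.png

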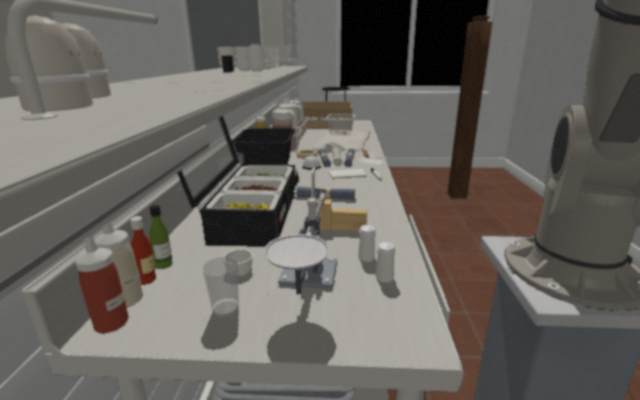

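The top view shows the scale with its pan at (188,177), pivot near (245,185) and pointer at (372,185). The orange prop is at (338,215), the tumbler at (192,120), the ramekin at (249,121) and the cutlery roll at (430,195).
Shaker candidates in the top view are (239,254) and (274,240). World +y (the robot's left) runs to image left, so (239,254) is the one meant; it is the nearer one in the side view at (386,262).

Run:
```python
from h import *
import pickle
s=pickle.load(open("top0.pkl","rb"))
c=s["color"];cv2.imwrite("pics/crop.png",cv2.resize(c[140:280,150:390],None,fx=3.2,fy=3.2,interpolation=cv2.INTER_CUBIC))
for n,u,v,z in[("shA",239,254,.084),("shB",274,240,.084),("pan",188,177,.147),("knob",268,184,.15),("tipindex",372,190,.09),("ram",249,121,.037),("tum",192,120,.05)]:
    print(n,ray(s,u,v,z).round(3),world(s,u,v).round(3))
d=s["depth"]
hsv=cv2.cvtColor(c,cv2.COLOR_BGR2HSV)
m=cv2.inRange(hsv,(8,120,80),(25,255,255));m[:, :300]=0;m[:,370:]=0;m[:180]=0;m[260:]=0
ys,xs=np.nonzero(m);P=np.array([world(s,x,y) for x,y in zip(xs,ys)]);
print(len(P));
for lo,hi in((.045,.066),(.07,.09)):
    q=P[(P[:,2]>lo)&(P[:,2]<hi)]
    if len(q)<5: continue
    rc=cv2.minAreaRect(q[:,:2].astype(np.float32));print(len(q),rc,cv2.boxPoints(rc).round(3).tolist())
# pan circle from depth
Y,X=np.mgrid[140:215,155:220];Q=np.array([world(s,x,y) for x,y in zip(X.ravel(),Y.ravel())]);q=Q[(Q[:,2]>.11)&(Q[:,2]<.17)]
print("pan",cv2.minEnclosingCircle(q[:,:2].astype(np.float32)),np.median(q[:,2]))
# foot
Y,X=np.mgrid[150:220,215:280];Q=np.array([world(s,x,y) for x,y in zip(X.ravel(),Y.ravel())]);q=Q[(Q[:,2]>.008)&(Q[:,2]<.03)]
rc=cv2.minAreaRect(q[:,:2].astype(np.float32));print("foot",rc)
for nm,(u0,u1,v0,v1) in dict(A=(225,255,240,270),B=(260,290,225,255)).items():
    Y,X=np.mgrid[v0:v1,u0:u1];Q=np.array([world(s,x,y) for x,y in zip(X.ravel(),Y.ravel())]);q=Q[(Q[:,2]>.07)]
    print(nm,cv2.minEnclosingCircle(q[:,:2].astype(np.float32)),q[:,2].max())
```

```text
shA [0.431 0.046 0.084] [0.431 0.046 0.082]
shB [ 0.466 -0.036  0.084] [ 0.466 -0.036  0.082]
pan [0.606 0.159 0.147] [0.607 0.164 0.128]
knob [ 0.595 -0.023  0.15 ] [ 0.595 -0.023  0.158]
tipindex [ 0.593 -0.267  0.09 ] [ 0.599 -0.279 -0.003]
ram [0.76  0.039 0.037] [0.767 0.043 0.005]
tum [0.756 0.179 0.05 ] [0.765 0.19  0.003]
245
207 ((0.5189235806465149, -0.1837151050567627), (0.019664060324430466, 0.11059466004371643), 85.41484832763672) [[0.46299999952316284, -0.1889999955892563], [0.5730000138282776, -0.1979999989271164], [0.574999988079071, -0.17800000309944153], [0.4650000035762787, -0.16899999976158142]]
34 ((0.5662806630134583, -0.1874603033065796), (0.01961953192949295, 0.015957113355398178), 83.8626937866211) [[0.5569999814033508, -0.19599999487400055], [0.5730000138282776, -0.1979999989271164], [0.574999988079071, -0.17900000512599945], [0.5590000152587891, -0.1770000010728836]]
pan ((0.6082391142845154, 0.1633467823266983), 0.060242440551519394) 0.1275292282414
foot ((0.605215847492218, 0.034177396446466446), (0.14542743563652039, 0.133864626288414), 88.96074676513672)
A ((0.47148245573043823, -0.02169812098145485), 0.10077132284641266) 1.2718958349285645
B ((0.4859141707420349, -0.06448463350534439), 0.056317515671253204) 1.2718958349285645
```

View pics/crop.png

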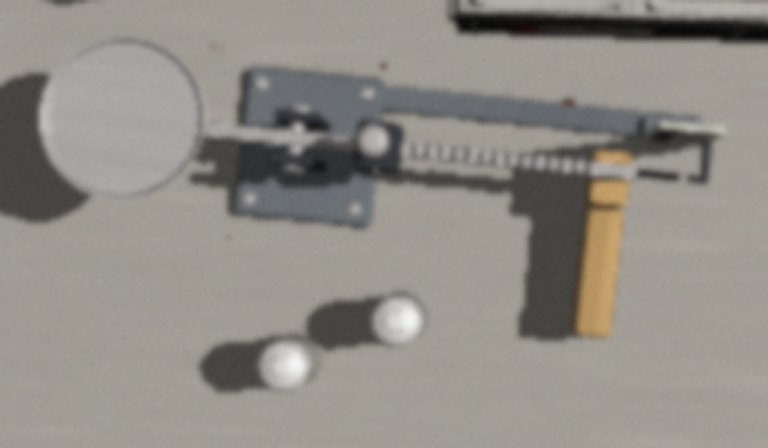

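The crop shows two shakers, at crop (285,363) and (398,320); the left one (285,363) is the target, at world about (0.431,0.046). The beam runs at about -4.4° to world y, and the prop is square to it. First I turn the tool to the scale's axes.

```bash
python3 -m inch '[{"wz":-0.094,"gripper":1},{"wz":-0.094},{"wz":-0.094},{"wz":-0.094},{"tx":-3.5},{"tx":-4},{"tx":-4},{"tx":-4}]'
```

```text
schema error: expected keys tx, ty, tz, wx, wy, wz, gripper
```

```bash
python3 -m inch '[{"tx":0,"ty":0,"tz":0,"wx":0,"wy":0,"wz":-0.094,"gripper":1},{"tx":0,"ty":0,"tz":0,"wx":0,"wy":0,"wz":-0.094,"gripper":1},{"tx":0,"ty":0,"tz":0,"wx":0,"wy":0,"wz":-0.094,"gripper":1},{"tx":0,"ty":0,"tz":0,"wx":0,"wy":0,"wz":-0.094,"gripper":1},{"tx":-3.5,"ty":0,"tz":0,"wx":0,"wy":0,"wz":0,"gripper":1},{"tx":-4,"ty":0,"tz":0,"wx":0,"wy":0,"wz":0,"gripper":1},{"tx":-4,"ty":0,"tz":0,"wx":0,"wy":0,"wz":0,"gripper":1},{"tx":-4,"ty":0,"tz":0,"wx":0,"wy":0,"wz":0,"gripper":1}]'
```

```text
clock: 0.77
eef_pos: [0.4519, 0.5942, 0.2052]
orientation: [-3.141, -0.0, 3.064]
ft_force: [0.3, 0.2, 1.3]
opening: 0.0938
grip_force: 0.0
```

```bash
python3 -m inch '[{"tx":-0.5,"ty":-4,"tz":0,"wx":0,"wy":0,"wz":0,"gripper":1},{"tx":-0.5,"ty":-4,"tz":0,"wx":0,"wy":0,"wz":0,"gripper":1},{"tx":-0.5,"ty":-4,"tz":0,"wx":0,"wy":0,"wz":0,"gripper":1},{"tx":-0.5,"ty":-4,"tz":0,"wx":0,"wy":0,"wz":0,"gripper":1},{"tx":-0.5,"ty":-4,"tz":0,"wx":0,"wy":0,"wz":0,"gripper":1},{"tx":-0.5,"ty":-4,"tz":0,"wx":0,"wy":0,"wz":0,"gripper":1},{"tx":-0.5,"ty":-4,"tz":0,"wx":0,"wy":0,"wz":0,"gripper":1},{"tx":-0.5,"ty":-4,"tz":0,"wx":0,"wy":0,"wz":0,"gripper":1}]'
python3 -m inch '[{"tx":-0.5,"ty":-4,"tz":0,"wx":0,"wy":0,"wz":0,"gripper":1},{"tx":-0.5,"ty":-4,"tz":0,"wx":0,"wy":0,"wz":0,"gripper":1},{"tx":-0.5,"ty":-4,"tz":0,"wx":0,"wy":0,"wz":0,"gripper":1},{"tx":-0.5,"ty":-4,"tz":0,"wx":0,"wy":0,"wz":0,"gripper":1},{"tx":-0.5,"ty":-4,"tz":0,"wx":0,"wy":0,"wz":0,"gripper":1},{"tx":-0.5,"ty":-4,"tz":0,"wx":0,"wy":0,"wz":0,"gripper":1},{"tx":-0.5,"ty":-4,"tz":0,"wx":0,"wy":0,"wz":0,"gripper":1},{"tx":-0.5,"ty":-4,"tz":0,"wx":0,"wy":0,"wz":0,"gripper":1}]'
```

```text
clock: 1.43
eef_pos: [0.465, 0.2704, 0.2053]
orientation: [-3.141, -0.0, 3.064]
ft_force: [0.9, 0.7, 0.4]
opening: 0.094
grip_force: 0.0
clock: 2.1
eef_pos: [0.4799, -0.0516, 0.2056]
orientation: [3.141, 0.0, 3.064]
ft_force: [0.9, -0.1, -1.1]
opening: 0.0941
grip_force: 0.0
```

```bash
python3 -m inch '[{"tx":-0.4,"ty":-3.2,"tz":0,"wx":0,"wy":0,"wz":0,"gripper":1},{"tx":-0.4,"ty":-3.2,"tz":0,"wx":0,"wy":0,"wz":0,"gripper":1},{"tx":-0.4,"ty":-3.2,"tz":0,"wx":0,"wy":0,"wz":0,"gripper":1},{"tx":-0.2,"ty":-3,"tz":1,"wx":0,"wy":0,"wz":0,"gripper":1},{"tx":0,"ty":0,"tz":3,"wx":0,"wy":0,"wz":0,"gripper":1},{"tx":0,"ty":0,"tz":3,"wx":0,"wy":0,"wz":0,"gripper":1},{"tx":0,"ty":0,"tz":3,"wx":0,"wy":0,"wz":0,"gripper":1},{"tx":0,"ty":0,"tz":2,"wx":0,"wy":0,"wz":0,"gripper":1}]'
python3 - <<'E'
from h import *
s=snap("top");c=s["color"]
cv2.imwrite("pics/p1.png",cv2.resize(c[140:280,250:450],None,fx=3,fy=3,interpolation=cv2.INTER_CUBIC))
print(proj(s,np.array([.485,-.182,.058])))
E
```

```text
clock: 2.77
eef_pos: [0.4833, -0.1763, 0.083]
orientation: [-3.142, -0.002, 3.063]
ft_force: [-0.5, -0.8, 0.4]
opening: 0.094
grip_force: 0.0
[334.56285004 233.68952599]
```

View pics/p1.png

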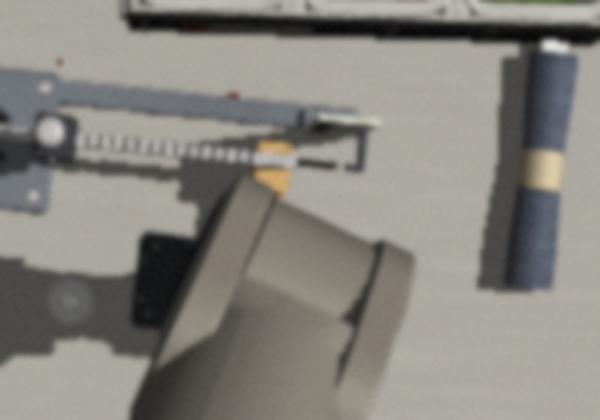

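The arm hides the prop's front, but its rear shows at crop (272,165), in line with the plan. Descending and gripping.

```bash
python3 -m inch '[{"tx":0,"ty":-0.4,"tz":2.2,"wx":0,"wy":0,"wz":0,"gripper":1},{"tx":0,"ty":0,"tz":2.2,"wx":0,"wy":0,"wz":0,"gripper":1},{"tx":0,"ty":0,"tz":2,"wx":0,"wy":0,"wz":0,"gripper":1},{"tx":0,"ty":0,"tz":0,"wx":0,"wy":0,"wz":0,"gripper":0.1},{"tx":0,"ty":0,"tz":0,"wx":0,"wy":0,"wz":0,"gripper":0.1},{"tx":0,"ty":0,"tz":0,"wx":0,"wy":0,"wz":0,"gripper":0.1},{"tx":0,"ty":0,"tz":0,"wx":0,"wy":0,"wz":0,"gripper":0.1},{"tx":0,"ty":0,"tz":0,"wx":0,"wy":0,"wz":0,"gripper":0.1}]' 25
```

```text
clock: 3.48
eef_pos: [0.4851, -0.1804, 0.0227]
orientation: [-3.142, 0.002, 3.064]
ft_force: [-0.4, -0.3, 0.0]
opening: 0.0641
grip_force: 0.0
```

```bash
python3 -m inch '[{"tx":0,"ty":0,"tz":0,"wx":0,"wy":0,"wz":0,"gripper":0.1},{"tx":0,"ty":0,"tz":0,"wx":0,"wy":0,"wz":0,"gripper":0.1},{"tx":0,"ty":0,"tz":0,"wx":0,"wy":0,"wz":0,"gripper":0.1},{"tx":0,"ty":0,"tz":0,"wx":0,"wy":0,"wz":0,"gripper":0.1},{"tx":0,"ty":0,"tz":0,"wx":0,"wy":0,"wz":0,"gripper":0.1},{"tx":0,"ty":0,"tz":0,"wx":0,"wy":0,"wz":0,"gripper":0.1},{"tx":0,"ty":0,"tz":0,"wx":0,"wy":0,"wz":0,"gripper":0.1},{"tx":0,"ty":0,"tz":0,"wx":0,"wy":0,"wz":0,"gripper":0.1}]'
```

```text
clock: 4.15
eef_pos: [0.4843, -0.1805, 0.0215]
orientation: [-3.141, -0.0, 3.064]
ft_force: [-0.3, -2.0, 2.6]
opening: 0.028
grip_force: 24.6
```

Gripped at 28 mm with 24.6 N. Pulling it straight back about 63 mm, then releasing.

```bash
python3 -m inch '[{"tx":0.6,"ty":0,"tz":0,"wx":0,"wy":0,"wz":0,"gripper":0.1},{"tx":0.9,"ty":0,"tz":0,"wx":0,"wy":0,"wz":0,"gripper":0.1},{"tx":0.9,"ty":0,"tz":0,"wx":0,"wy":0,"wz":0,"gripper":0.1},{"tx":0.9,"ty":0,"tz":0,"wx":0,"wy":0,"wz":0,"gripper":0.1},{"tx":0.9,"ty":0,"tz":0,"wx":0,"wy":0,"wz":0,"gripper":0.1},{"tx":0.9,"ty":0,"tz":0,"wx":0,"wy":0,"wz":0,"gripper":0.1},{"tx":0.8,"ty":0,"tz":0,"wx":0,"wy":0,"wz":0,"gripper":0.1},{"tx":0.4,"ty":0,"tz":0,"wx":0,"wy":0,"wz":0,"gripper":0.1}]'
python3 -m inch '[{"tx":0,"ty":0,"tz":0,"wx":0,"wy":0,"wz":0,"gripper":0.1},{"tx":0,"ty":0,"tz":0,"wx":0,"wy":0,"wz":0,"gripper":0.1},{"tx":0,"ty":0,"tz":0,"wx":0,"wy":0,"wz":0,"gripper":0.8},{"tx":0,"ty":0,"tz":0,"wx":0,"wy":0,"wz":0,"gripper":0.8},{"tx":0,"ty":0,"tz":0,"wx":0,"wy":0,"wz":0,"gripper":0.8},{"tx":0,"ty":0,"tz":0,"wx":0,"wy":0,"wz":0,"gripper":0.8},{"tx":0,"ty":0,"tz":0,"wx":0,"wy":0,"wz":0,"gripper":0.8},{"tx":0,"ty":0,"tz":0,"wx":0,"wy":0,"wz":0,"gripper":0.8}]'
```

```text
clock: 4.82
eef_pos: [0.4201, -0.1754, 0.0215]
orientation: [3.141, -0.0, 3.063]
ft_force: [0.8, 0.6, -0.1]
opening: 0.0278
grip_force: 24.6
clock: 5.48
eef_pos: [0.4215, -0.1755, 0.0214]
orientation: [-3.142, -0.0, 3.064]
ft_force: [-1.1, -0.9, 0.1]
opening: 0.0645
grip_force: 0.0
```

```bash
python3 -m inch '[{"tx":0,"ty":0,"tz":-3.5,"wx":0,"wy":0,"wz":0,"gripper":0.8},{"tx":0,"ty":0,"tz":-4,"wx":0,"wy":0,"wz":0,"gripper":0.8},{"tx":0,"ty":0,"tz":-4,"wx":0,"wy":0,"wz":0,"gripper":0},{"tx":0,"ty":0,"tz":-4,"wx":0,"wy":0,"wz":0,"gripper":0},{"tx":0,"ty":0,"tz":-4,"wx":0,"wy":0,"wz":0,"gripper":0},{"tx":0,"ty":4,"tz":0,"wx":0,"wy":0,"wz":0,"gripper":0},{"tx":0,"ty":4,"tz":0,"wx":0,"wy":0,"wz":0,"gripper":0},{"tx":0,"ty":4,"tz":0,"wx":0,"wy":0,"wz":0,"gripper":0}]'
python3 -m inch '[{"tx":-2,"ty":2.9,"tz":0,"wx":0,"wy":0,"wz":0,"gripper":0},{"tx":-2,"ty":2.9,"tz":0,"wx":0,"wy":0,"wz":0,"gripper":0},{"tx":-2,"ty":2.9,"tz":0,"wx":0,"wy":0,"wz":0,"gripper":0},{"tx":-2,"ty":2.9,"tz":0,"wx":0,"wy":0,"wz":0,"gripper":0},{"tx":-2,"ty":2.9,"tz":0,"wx":0,"wy":0,"wz":0,"gripper":0},{"tx":-2,"ty":2.9,"tz":0,"wx":0,"wy":0,"wz":0,"gripper":0},{"tx":-2,"ty":2.9,"tz":0,"wx":0,"wy":0,"wz":0,"gripper":0},{"tx":-2,"ty":2.9,"tz":0,"wx":0,"wy":0,"wz":0,"gripper":0}]'
python3 - <<'E'
from h import *
s=snap("top");c=s["color"]
hsv=cv2.cvtColor(c,cv2.COLOR_BGR2HSV)
m=cv2.inRange(hsv,(8,120,80),(25,255,255));m[:, :300]=0;m[:,370:]=0;m[:180]=0;m[275:]=0
ys,xs=np.nonzero(m);P=np.array([world(s,x,y) for x,y in zip(xs,ys)]);print(len(P),P[:,0].min(),P[:,0].max())
for u in range(296,345,8):
    col=[(world(s,u,v)[2].round(3),v) for v in range(172,200)];print(u,max(col))
cv2.imwrite("pics/p2.png",c)
E
```

```text
clock: 6.15
eef_pos: [0.4309, -0.0545, 0.2174]
orientation: [3.141, 0.002, 3.062]
ft_force: [1.1, 0.6, -0.5]
opening: 0.0387
grip_force: 0.0
clock: 6.82
eef_pos: [0.6091, 0.1645, 0.2162]
orientation: [-3.141, -0.0, 3.064]
ft_force: [0.8, -0.2, 0.9]
opening: 0.0008
grip_force: 0.0
347 0.4008154986067102 0.5302754912893943
296 (np.float64(0.08), 190)
304 (np.float64(0.077), 191)
312 (np.float64(0.073), 190)
320 (np.float64(0.068), 192)
328 (np.float64(0.063), 192)
336 (np.float64(0.062), 193)
344 (np.float64(0.06), 196)
```

View pics/p2.png

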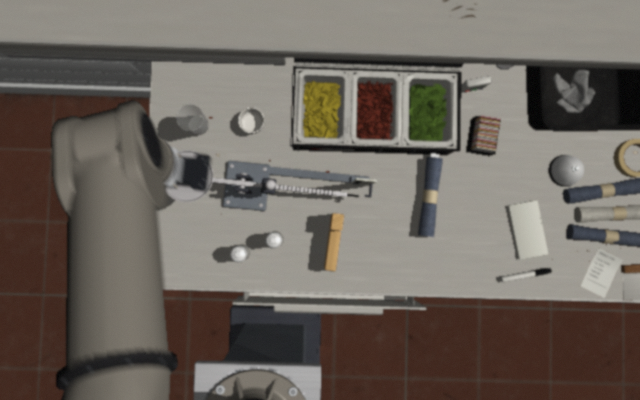

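The prop lies clear at (333,243) and the beam has dropped to pan-up, with the closed gripper above the pan. Pressing the pan.

```bash
python3 -m inch '[{"tx":0,"ty":0,"tz":3,"wx":0,"wy":0,"wz":0,"gripper":0},{"tx":0,"ty":0,"tz":2.5,"wx":0,"wy":0,"wz":0,"gripper":0},{"tx":0,"ty":0,"tz":1,"wx":0,"wy":0,"wz":0,"gripper":0},{"tx":0,"ty":0,"tz":1,"wx":0,"wy":0,"wz":0,"gripper":0},{"tx":0,"ty":0,"tz":1,"wx":0,"wy":0,"wz":0,"gripper":0},{"tx":0,"ty":0,"tz":1,"wx":0,"wy":0,"wz":0,"gripper":0},{"tx":0,"ty":0,"tz":0.8,"wx":0,"wy":0,"wz":0,"gripper":0},{"tx":0,"ty":0,"tz":0.3,"wx":0,"wy":0,"wz":0,"gripper":0}]'
python3 -m inch '[{"tx":0,"ty":0,"tz":0.2,"wx":0,"wy":0,"wz":0,"gripper":0},{"tx":0,"ty":0,"tz":0,"wx":0,"wy":0,"wz":0,"gripper":0},{"tx":0,"ty":0,"tz":0,"wx":0,"wy":0,"wz":0,"gripper":0},{"tx":0,"ty":0,"tz":0,"wx":0,"wy":0,"wz":0,"gripper":0},{"tx":0,"ty":0,"tz":0,"wx":0,"wy":0,"wz":0,"gripper":0},{"tx":0,"ty":0,"tz":0,"wx":0,"wy":0,"wz":0,"gripper":0},{"tx":0,"ty":0,"tz":0,"wx":0,"wy":0,"wz":0,"gripper":0},{"tx":0,"ty":0,"tz":0,"wx":0,"wy":0,"wz":0,"gripper":0}]'
python3 - <<'E'
from h import *
s=snap("top")
for u in range(296,345,8): print(u,max((world(s,u,v)[2].round(3),v) for v in range(172,200)))
E
```

```text
clock: 7.53
eef_pos: [0.6083, 0.1627, 0.1097]
orientation: [-3.141, -0.0, 3.063]
ft_force: [0.5, -1.5, 1.7]
opening: 0.0001
grip_force: 0.9
clock: 8.2
eef_pos: [0.6084, 0.1627, 0.1091]
orientation: [3.142, 0.0, 3.063]
ft_force: [-2.4, -2.5, 4.7]
opening: 0.0004
grip_force: 2.7
296 (np.float64(0.122), 187)
304 (np.float64(0.123), 188)
312 (np.float64(0.125), 190)
320 (np.float64(1.272), 172)
328 (np.float64(0.135), 192)
336 (np.float64(0.134), 191)
344 (np.float64(0.137), 191)
```

The beam tops read a tilt of about +0.16, so the pan is fully down. Releasing it and moving above the shaker.

```bash
python3 -m inch '[{"tx":0,"ty":0,"tz":-1.5,"wx":0,"wy":0,"wz":0,"gripper":0},{"tx":0,"ty":0,"tz":-3,"wx":0,"wy":0,"wz":0,"gripper":0},{"tx":0,"ty":0,"tz":-4,"wx":0,"wy":0,"wz":0,"gripper":0},{"tx":0,"ty":0,"tz":-2,"wx":0,"wy":0,"wz":0,"gripper":0},{"tx":0,"ty":0,"tz":0,"wx":0,"wy":0,"wz":0,"gripper":0.7},{"tx":0,"ty":0,"tz":0,"wx":0,"wy":0,"wz":0,"gripper":0.7},{"tx":0,"ty":0,"tz":0,"wx":0,"wy":0,"wz":0,"gripper":0.7},{"tx":0,"ty":0,"tz":0,"wx":0,"wy":0,"wz":0,"gripper":0.7}]' 12
python3 -m inch '[{"tx":2,"ty":-1.6,"tz":0,"wx":0,"wy":0,"wz":0,"gripper":0.7},{"tx":2.1,"ty":-1.6,"tz":0,"wx":0,"wy":0,"wz":0,"gripper":0.7},{"tx":2.1,"ty":-1.6,"tz":0,"wx":0,"wy":0,"wz":0,"gripper":0.7},{"tx":2.1,"ty":-1.6,"tz":0,"wx":0,"wy":0,"wz":0,"gripper":0.7},{"tx":2.1,"ty":-1.6,"tz":0,"wx":0,"wy":0,"wz":0,"gripper":0.7},{"tx":2.1,"ty":-1.6,"tz":0,"wx":0,"wy":0,"wz":0,"gripper":0.7},{"tx":2.1,"ty":-1.6,"tz":0,"wx":0,"wy":0,"wz":0,"gripper":0.7},{"tx":2.1,"ty":-1.6,"tz":0,"wx":0,"wy":0,"wz":0,"gripper":0.7}]'
python3 - <<'E'
from h import *
s=snap("top")
for u in range(296,345,16): print(u,max((world(s,u,v)[2].round(3),v) for v in range(172,200)))
s=snap("side");c=s["color"]
cv2.imwrite("pics/p3.png",cv2.resize(c[180:340,260:440],None,fx=3.3,fy=3.3,interpolation=cv2.INTER_CUBIC))
# refine shaker: cap columns at top z
for p in((.431,.046,.06),(.431,.046,.0)): print(proj(s,np.array(p)))
E
```

```text
clock: 8.92
eef_pos: [0.6078, 0.1629, 0.2124]
orientation: [-3.141, -0.001, 3.064]
ft_force: [-1.1, 0.4, 0.4]
opening: 0.0235
grip_force: 0.0
clock: 9.58
eef_pos: [0.4303, 0.0476, 0.2125]
orientation: [-3.141, -0.002, 3.064]
ft_force: [0.1, -0.8, -0.0]
opening: 0.0656
grip_force: 0.0
296 (np.float64(1.272), 189)
312 (np.float64(1.272), 184)
328 (np.float64(0.068), 191)
344 (np.float64(0.059), 195)
[385.57373323 252.63374975]
[384.17302966 275.98959121]
```

View pics/p3.png

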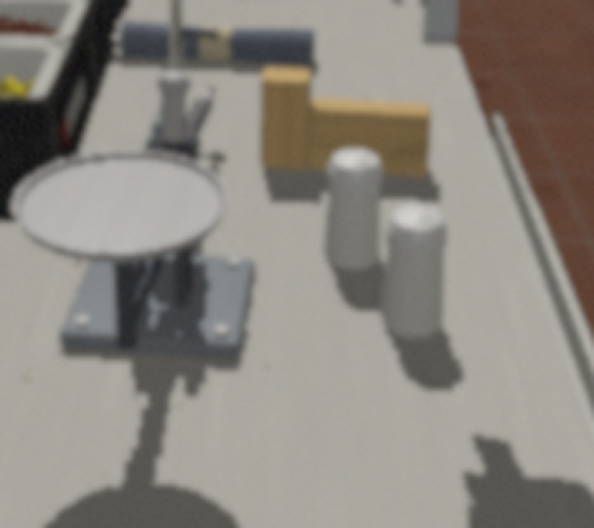

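The side crop shows the pan back up, the prop clear, and the target shaker at crop (415,270), i.e. u≈386, matching the predicted 385.5. Descending to grip.

```bash
python3 -m inch '[{"tx":0,"ty":-0.2,"tz":3.5,"wx":0,"wy":0,"wz":0,"gripper":0.7},{"tx":0,"ty":0,"tz":3.5,"wx":0,"wy":0,"wz":0,"gripper":0.7},{"tx":0,"ty":0,"tz":3.5,"wx":0,"wy":0,"wz":0,"gripper":0.7},{"tx":0,"ty":0,"tz":3,"wx":0,"wy":0,"wz":0,"gripper":0.7},{"tx":0,"ty":0,"tz":3,"wx":0,"wy":0,"wz":0,"gripper":0.7},{"tx":0,"ty":0,"tz":2.1,"wx":0,"wy":0,"wz":0,"gripper":0.7},{"tx":0,"ty":0,"tz":0,"wx":0,"wy":0,"wz":0,"gripper":0.3},{"tx":0,"ty":0,"tz":0,"wx":0,"wy":0,"wz":0,"gripper":0.3}]' 15
python3 -m inch '[{"tx":0,"ty":0,"tz":0,"wx":0,"wy":0,"wz":0,"gripper":0.3},{"tx":0,"ty":0,"tz":0,"wx":0,"wy":0,"wz":0,"gripper":0.3},{"tx":0,"ty":0,"tz":0,"wx":0,"wy":0,"wz":0,"gripper":0.3},{"tx":0,"ty":0,"tz":0,"wx":0,"wy":0,"wz":0,"gripper":0.3},{"tx":0,"ty":0,"tz":0,"wx":0,"wy":0,"wz":0,"gripper":0.3},{"tx":0,"ty":0,"tz":0,"wx":0,"wy":0,"wz":0,"gripper":0.3},{"tx":0,"ty":0,"tz":0,"wx":0,"wy":0,"wz":0,"gripper":0.3},{"tx":0,"ty":0,"tz":0,"wx":0,"wy":0,"wz":0,"gripper":0.3}]'
```

```text
clock: 10.35
eef_pos: [0.4309, 0.046, 0.0267]
orientation: [-3.14, -0.003, 3.064]
ft_force: [-1.1, -0.2, 1.5]
opening: 0.0557
grip_force: 0.0
clock: 11.02
eef_pos: [0.4327, 0.0468, 0.0285]
orientation: [3.141, 0.002, 3.064]
ft_force: [-0.8, 2.2, 9.5]
opening: 0.0417
grip_force: 15.0
```

```bash
python3 -m inch '[{"tx":0,"ty":0,"tz":-1,"wx":0,"wy":0,"wz":0,"gripper":0.3},{"tx":0,"ty":0,"tz":-2,"wx":0,"wy":0,"wz":0,"gripper":0.3},{"tx":0,"ty":0,"tz":-3,"wx":0,"wy":0,"wz":0,"gripper":0.3},{"tx":0,"ty":0,"tz":-3,"wx":0,"wy":0,"wz":0,"gripper":0.3},{"tx":0,"ty":0,"tz":-3,"wx":0,"wy":0,"wz":0,"gripper":0.3},{"tx":0,"ty":0,"tz":-3,"wx":0,"wy":0,"wz":0,"gripper":0.3},{"tx":0,"ty":0,"tz":-2,"wx":0,"wy":0,"wz":0,"gripper":0.3},{"tx":0,"ty":0,"tz":-1,"wx":0,"wy":0,"wz":0,"gripper":0.3}]'
python3 -m inch '[{"tx":-1.5,"ty":1.2,"tz":0,"wx":0,"wy":0,"wz":0,"gripper":0.3},{"tx":-2.3,"ty":1.8,"tz":0,"wx":0,"wy":0,"wz":0,"gripper":0.3},{"tx":-2.5,"ty":1.9,"tz":0,"wx":0,"wy":0,"wz":0,"gripper":0.3},{"tx":-2.5,"ty":1.9,"tz":0,"wx":0,"wy":0,"wz":0,"gripper":0.3},{"tx":-2.5,"ty":1.9,"tz":0,"wx":0,"wy":0,"wz":0,"gripper":0.3},{"tx":-2.3,"ty":1.8,"tz":0,"wx":0,"wy":0,"wz":0,"gripper":0.3},{"tx":-1.9,"ty":1.6,"tz":0,"wx":0,"wy":0,"wz":0,"gripper":0.3},{"tx":-1,"ty":0.8,"tz":0,"wx":0,"wy":0,"wz":0,"gripper":0.3}]'
python3 - <<'E'
from h import *
s=snap("side");c=s["color"]
cv2.imwrite("pics/p4.png",cv2.resize(c[100:330,200:440],None,fx=2.5,fy=2.5,interpolation=cv2.INTER_CUBIC))
E
```

```text
clock: 11.68
eef_pos: [0.4326, 0.0465, 0.2105]
orientation: [3.14, 0.004, 3.064]
ft_force: [0.6, -0.5, -0.7]
opening: 0.0417
grip_force: 15.0
clock: 12.35
eef_pos: [0.6076, 0.1641, 0.2061]
orientation: [-3.141, -0.001, 3.065]
ft_force: [-0.5, 0.3, -1.2]
opening: 0.0415
grip_force: 15.0
```

View pics/p4.png

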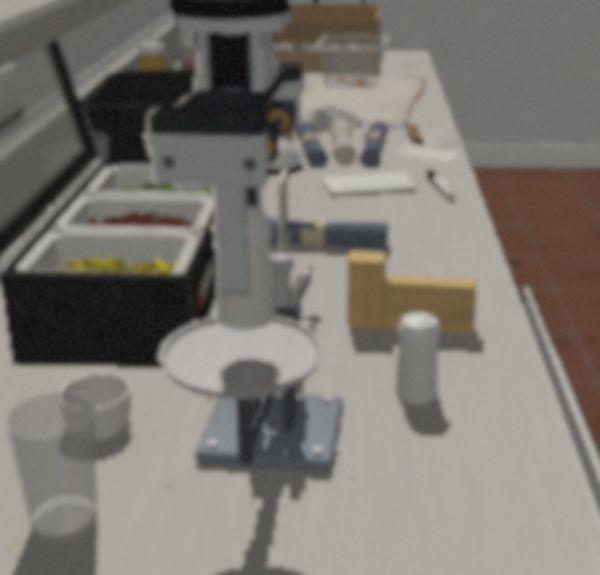

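The shaker hangs upright over the middle of the pan at crop (245,300). Lowering it to the pan's lower stop and releasing.

```bash
python3 -m inch '[{"tx":0,"ty":0,"tz":1,"wx":0,"wy":0,"wz":0,"gripper":0.3},{"tx":0,"ty":0,"tz":1,"wx":0,"wy":0,"wz":0,"gripper":0.3},{"tx":0,"ty":0,"tz":1,"wx":0,"wy":0,"wz":0,"gripper":0.3},{"tx":0,"ty":0,"tz":1,"wx":0,"wy":0,"wz":0,"gripper":0.3},{"tx":0,"ty":0,"tz":1,"wx":0,"wy":0,"wz":0,"gripper":0.3},{"tx":0,"ty":0,"tz":1,"wx":0,"wy":0,"wz":0,"gripper":0.3},{"tx":0,"ty":0,"tz":0.5,"wx":0,"wy":0,"wz":0,"gripper":0.3},{"tx":0,"ty":0,"tz":0.3,"wx":0,"wy":0,"wz":0,"gripper":0.3}]'
python3 -m inch '[{"tx":0,"ty":0,"tz":0,"wx":0,"wy":0,"wz":0,"gripper":0.3},{"tx":0,"ty":0,"tz":0,"wx":0,"wy":0,"wz":0,"gripper":0.3},{"tx":0,"ty":0,"tz":0,"wx":0,"wy":0,"wz":0,"gripper":0.7},{"tx":0,"ty":0,"tz":0,"wx":0,"wy":0,"wz":0,"gripper":0.7},{"tx":0,"ty":0,"tz":0,"wx":0,"wy":0,"wz":0,"gripper":0.7},{"tx":0,"ty":0,"tz":0,"wx":0,"wy":0,"wz":0,"gripper":0.7},{"tx":0,"ty":0,"tz":0,"wx":0,"wy":0,"wz":0,"gripper":0.7},{"tx":0,"ty":0,"tz":0,"wx":0,"wy":0,"wz":0,"gripper":0.7}]'
```

```text
clock: 13.07
eef_pos: [0.6059, 0.1618, 0.1384]
orientation: [-3.141, -0.001, 3.063]
ft_force: [-1.2, -0.6, -0.2]
opening: 0.0415
grip_force: 15.0
clock: 13.73
eef_pos: [0.6063, 0.1622, 0.1396]
orientation: [3.142, 0.0, 3.064]
ft_force: [0.4, -0.4, 0.7]
opening: 0.066
grip_force: 0.0
```

Lift clear, move off above the front of the table, and look.

```bash
python3 -m inch '[{"tx":0,"ty":0,"tz":-1,"wx":0,"wy":0,"wz":0,"gripper":0.7},{"tx":0,"ty":0,"tz":-3,"wx":0,"wy":0,"wz":0,"gripper":0.7},{"tx":0,"ty":0,"tz":-4,"wx":0,"wy":0,"wz":0,"gripper":0.7},{"tx":0,"ty":0,"tz":-4,"wx":0,"wy":0,"wz":0,"gripper":0.7},{"tx":3.5,"ty":0,"tz":0,"wx":0,"wy":0,"wz":0,"gripper":0.5},{"tx":4,"ty":0,"tz":0,"wx":0,"wy":0,"wz":0,"gripper":0.5},{"tx":4,"ty":0,"tz":0,"wx":0,"wy":0,"wz":0,"gripper":0.5},{"tx":2,"ty":0,"tz":0,"wx":0,"wy":0,"wz":0,"gripper":0.5}]'
python3 - <<'E'
from h import *
s=snap("top");c=s["color"]
cv2.imwrite("pics/p5.png",cv2.resize(c[130:270,150:390],None,fx=3.2,fy=3.2,interpolation=cv2.INTER_CUBIC))
for u in range(280,350,8):
    q=[world(s,u,v) for v in range(172,200)];q=[p for p in q if p[2]<.3];print(u,max(q,key=lambda p:p[2]).round(3))
# knob: highest points near
Q=[world(s,u,v) for v in range(165,205) for u in range(240,300)];Q=np.array([p for p in Q if p[2]<.25]);k=Q[Q[:,2]>Q[:,2].max()-.006];print("knob",len(k),k.mean(0).round(4),Q[:,2].max())
Q=[world(s,u,v) for v in range(140,215) for u in range(155,225)];Q=np.array([p for p in Q if .17<p[2]<.25]);print("shaker",len(Q),Q.mean(0).round(3) if len(Q) else 0)
E
```

```text
clock: 14.4
eef_pos: [0.4682, 0.1728, 0.2603]
orientation: [3.141, -0.0, 3.065]
ft_force: [0.7, 0.8, 1.5]
opening: 0.0471
grip_force: 0.0
280 [ 0.594 -0.048  0.112]
288 [ 0.592 -0.067  0.116]
296 [ 0.588 -0.086  0.12 ]
304 [ 0.592 -0.104  0.126]
312 [ 0.588 -0.123  0.126]
320 [ 0.584 -0.142  0.131]
328 [ 0.582 -0.16   0.133]
336 [ 0.582 -0.178  0.137]
344 [ 0.585 -0.196  0.137]
knob 21 [ 0.5949 -0.0096  0.168 ] 0.17260064167790778
shaker 265 [0.603 0.159 0.187]
```

View pics/p5.png

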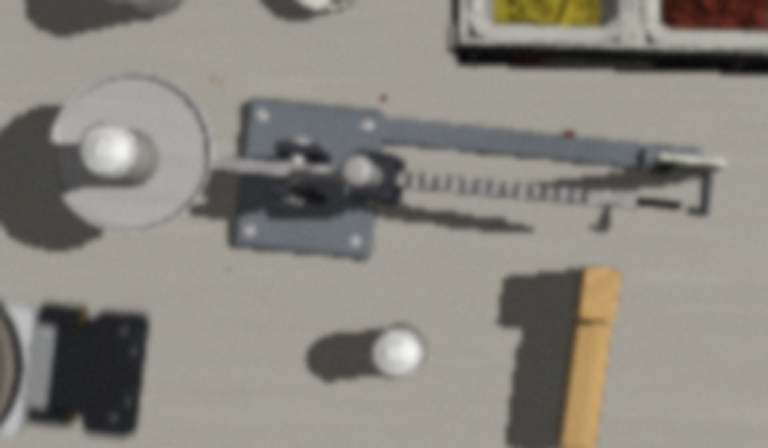

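The shaker stands on the pan at (0.603,0.159), 5 mm or so off centre, and the beam is at about +0.16. The knob head is at crop (362,168); its mid works out at (0.595,-0.013,0.146). I'll straddle it without pinching and push outward about 75 mm.

```bash
python3 -m inch '[{"tx":-1.8,"ty":-2.2,"tz":0,"wx":0,"wy":0,"wz":0,"gripper":0.45},{"tx":-1.8,"ty":-2.2,"tz":0,"wx":0,"wy":0,"wz":0,"gripper":0.45},{"tx":-1.8,"ty":-2.2,"tz":0,"wx":0,"wy":0,"wz":0,"gripper":0.45},{"tx":-1.8,"ty":-2.2,"tz":0,"wx":0,"wy":0,"wz":0,"gripper":0.45},{"tx":-1.8,"ty":-2.2,"tz":0,"wx":0,"wy":0,"wz":0,"gripper":0.45},{"tx":-1.8,"ty":-2.2,"tz":0,"wx":0,"wy":0,"wz":0,"gripper":0.45},{"tx":-1.7,"ty":-2.2,"tz":0,"wx":0,"wy":0,"wz":0,"gripper":0.45},{"tx":-1.6,"ty":-2.1,"tz":0,"wx":0,"wy":0,"wz":0,"gripper":0.45}]'
```

```text
clock: 15.12
eef_pos: [0.5995, -0.0143, 0.2603]
orientation: [3.142, 0.001, 3.064]
ft_force: [0.8, 0.6, -0.0]
opening: 0.0425
grip_force: 0.0
```

```bash
python3 -m inch '[{"tx":0.2,"ty":0.1,"tz":2,"wx":0,"wy":0,"wz":0,"gripper":0.45},{"tx":0,"ty":0,"tz":3,"wx":0,"wy":0,"wz":0,"gripper":0.45},{"tx":0,"ty":0,"tz":3,"wx":0,"wy":0,"wz":0,"gripper":0.45},{"tx":0,"ty":0,"tz":2,"wx":0,"wy":0,"wz":0,"gripper":0.45},{"tx":0,"ty":0,"tz":1.5,"wx":0,"wy":0,"wz":0,"gripper":0.45},{"tx":0,"ty":0,"tz":1.5,"wx":0,"wy":0,"wz":0,"gripper":0.45},{"tx":0,"ty":0,"tz":0,"wx":0,"wy":0,"wz":0,"gripper":0.33},{"tx":0,"ty":0,"tz":0,"wx":0,"wy":0,"wz":0,"gripper":0.33}]' 5
```

```text
clock: 15.78
eef_pos: [0.5967, -0.0117, 0.1298]
orientation: [-3.141, -0.001, 3.064]
ft_force: [0.9, -0.2, 0.3]
opening: 0.0331
grip_force: 0.0
```

```bash
python3 -m inch '[{"tx":0,"ty":-0.8,"tz":-0.1,"wx":0,"wy":0,"wz":0,"gripper":0.33},{"tx":0,"ty":-1,"tz":-0.15,"wx":0,"wy":0,"wz":0,"gripper":0.33},{"tx":0,"ty":-1,"tz":-0.15,"wx":0,"wy":0,"wz":0,"gripper":0.33},{"tx":0,"ty":-1,"tz":-0.15,"wx":0,"wy":0,"wz":0,"gripper":0.33},{"tx":0,"ty":-1,"tz":-0.15,"wx":0,"wy":0,"wz":0,"gripper":0.33},{"tx":0,"ty":-1,"tz":-0.15,"wx":0,"wy":0,"wz":0,"gripper":0.33},{"tx":0,"ty":-1,"tz":-0.15,"wx":0,"wy":0,"wz":0,"gripper":0.33},{"tx":0,"ty":-1,"tz":-0.15,"wx":0,"wy":0,"wz":0,"gripper":0.33}]'
python3 -m inch '[{"tx":0,"ty":0.6,"tz":-0.2,"wx":0,"wy":0,"wz":0,"gripper":0.45},{"tx":0,"ty":0,"tz":-2,"wx":0,"wy":0,"wz":0,"gripper":0.45},{"tx":0,"ty":0,"tz":-3,"wx":0,"wy":0,"wz":0,"gripper":0.45},{"tx":0,"ty":0,"tz":-1.5,"wx":0,"wy":0,"wz":0,"gripper":0.45},{"tx":3,"ty":0,"tz":0,"wx":0,"wy":0,"wz":0,"gripper":0.45},{"tx":4,"ty":0,"tz":0,"wx":0,"wy":0,"wz":0,"gripper":0.45},{"tx":4,"ty":0,"tz":0,"wx":0,"wy":0,"wz":0,"gripper":0.45},{"tx":1,"ty":0,"tz":0,"wx":0,"wy":0,"wz":0,"gripper":0.45}]'
cat > look.py <<'E'
from h import *
import sys
s=snap("top");c=s["color"]
cv2.imwrite(sys.argv[1],cv2.resize(c[130:270,150:390],None,fx=3.2,fy=3.2,interpolation=cv2.INTER_CUBIC))
o=np.array([.600,.043]);ux=np.array([.997,-.077]);uy=np.array([.077,.997])
Q=np.array([world(s,u,v) for v in range(160,210) for u in range(240,360)]);Q=Q[Q[:,2]<.22]
L=np.c_[(Q[:,:2]-o)@ux,(Q[:,:2]-o)@uy,Q[:,2]]
L=L[abs(L[:,0])<.03]
if len(L):
    k=L[L[:,2]>.145];print("knob",len(k),k.mean(0).round(4) if len(k) else 0)
    b=L[(abs(L[:,0])<.008)&(L[:,2]>.045)&(L[:,2]<.145)&(L[:,1]<-.07)]
    if len(k): b=b[abs(b[:,1]-k[:,1].mean())>.035]
    b=b[b[:,1]>-.235]
    i=np.argsort(b[:,1])[::6]; print(b[i].round(3).tolist())
    # per-slice ridge height
    e=np.arange(-.235,-.06,.008);R=np.array([(y,b[(b[:,1]>=y)&(b[:,1]<y+.008)][:,2].max()) for y in e if ((b[:,1]>=y)&(b[:,1]<y+.008)).any()])
    print("fit",np.polyfit(R[:,0],R[:,1],1), "tilt from origin", np.median((R[:,1]-.098)/-(R[:,0])).round(4))
E
python3 look.py pics/p6.png
```

```text
clock: 16.45
eef_pos: [0.5905, -0.0906, 0.1412]
orientation: [-3.142, 0.0, 3.063]
ft_force: [0.1, 1.0, -0.9]
opening: 0.0312
grip_force: 0.5
clock: 17.12
eef_pos: [0.4666, -0.074, 0.2077]
orientation: [3.141, -0.002, 3.063]
ft_force: [2.1, -0.7, 0.5]
opening: 0.0422
grip_force: 0.0
knob 59 [ 0.0004 -0.1394  0.1475]
[[-0.001, -0.235, 0.08], [0.004, -0.232, 0.081], [-0.004, -0.228, 0.079], [-0.002, -0.225, 0.083], [0.0, -0.223, 0.08], [0.003, -0.22, 0.077], [-0.003, -0.216, 0.079], [0.002, -0.213, 0.08], [-0.004, -0.208, 0.086], [-0.001, -0.206, 0.081], [0.001, -0.203, 0.084], [0.003, -0.201, 0.081], [0.005, -0.198, 0.082], [-0.003, -0.194, 0.086], [0.002, -0.191, 0.083], [-0.004, -0.187, 0.086], [0.001, -0.184, 0.08], [0.003, -0.181, 0.083], [0.005, -0.179, 0.081], [-0.004, -0.175, 0.068], [0.002, -0.102, 0.088], [-0.004, -0.098, 0.09], [-0.002, -0.095, 0.086], [0.005, -0.092, 0.089], [-0.003, -0.088, 0.095], [-0.001, -0.086, 0.093], [0.002, -0.083, 0.09], [0.002, -0.08, 0.085], [-0.001, -0.076, 0.09], [0.003, -0.073, 0.09]]
fit [0.07463025 0.10092838] tilt from origin -0.0554
```

View pics/p6.png

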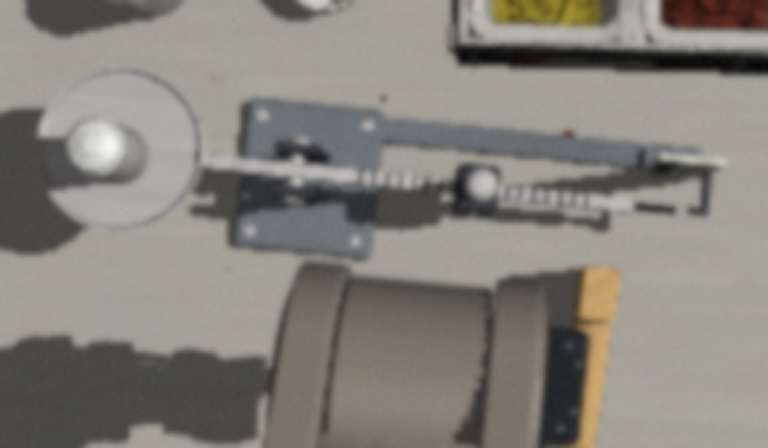

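The poise is now about 80 mm further out (crop (482,185)), and the tilt reads about -0.07. Waiting for it to settle and re-reading.

```bash
python3 -m inch '[{"tx":0,"ty":0,"tz":0,"wx":0,"wy":0,"wz":0,"gripper":0.45},{"tx":0,"ty":0,"tz":0,"wx":0,"wy":0,"wz":0,"gripper":0.45},{"tx":0,"ty":0,"tz":0,"wx":0,"wy":0,"wz":0,"gripper":0.45},{"tx":0,"ty":0,"tz":0,"wx":0,"wy":0,"wz":0,"gripper":0.45},{"tx":0,"ty":0,"tz":0,"wx":0,"wy":0,"wz":0,"gripper":0.45},{"tx":0,"ty":0,"tz":0,"wx":0,"wy":0,"wz":0,"gripper":0.45},{"tx":0,"ty":0,"tz":0,"wx":0,"wy":0,"wz":0,"gripper":0.45},{"tx":0,"ty":0,"tz":0,"wx":0,"wy":0,"wz":0,"gripper":0.45}]'
sed -i '/i=np.argsort/d' look.py; python3 look.py pics/p7.png
python3 - <<'E'
from h import *
s=snap("top");Q=np.array([world(s,u,v) for v in range(150,205) for u in range(160,212)]);q=Q[(Q[:,2]>.1)&(Q[:,2]<.15)];print("panz",np.median(q[:,2]))
E
```

```text
clock: 17.83
eef_pos: [0.4716, -0.0741, 0.2078]
orientation: [-3.141, -0.0, 3.064]
ft_force: [0.3, 1.0, 0.1]
opening: 0.042
grip_force: 0.0
knob 57 [ 0.0005 -0.138   0.1481]
fit [0.06717951 0.10159272] tilt from origin -0.0499
panz 0.1355785552364146
```

Tilt ≈ -0.064, so the poise must come inward about 16 mm. Straddling it again (11.9 cm forward, 1 cm outward, 9.6 cm down) and pushing back.

```bash
python3 -m inch '[{"tx":-3,"ty":-0.5,"tz":0,"wx":0,"wy":0,"wz":0,"gripper":0.45},{"tx":-4,"ty":-0.5,"tz":0,"wx":0,"wy":0,"wz":0,"gripper":0.45},{"tx":-3,"ty":0,"tz":0,"wx":0,"wy":0,"wz":0,"gripper":0.45},{"tx":-1.9,"ty":0,"tz":0,"wx":0,"wy":0,"wz":0,"gripper":0.45},{"tx":0,"ty":0,"tz":0,"wx":0,"wy":0,"wz":0,"gripper":0.45},{"tx":0,"ty":0,"tz":2,"wx":0,"wy":0,"wz":0,"gripper":0.45},{"tx":0,"ty":0,"tz":2,"wx":0,"wy":0,"wz":0,"gripper":0.45},{"tx":0,"ty":0,"tz":2,"wx":0,"wy":0,"wz":0,"gripper":0.45}]'
python3 -m inch '[{"tx":0,"ty":0,"tz":1.5,"wx":0,"wy":0,"wz":0,"gripper":0.45},{"tx":0,"ty":0,"tz":1.5,"wx":0,"wy":0,"wz":0,"gripper":0.45},{"tx":0,"ty":0,"tz":0.6,"wx":0,"wy":0,"wz":0,"gripper":0.33},{"tx":0,"ty":0,"tz":0,"wx":0,"wy":0,"wz":0,"gripper":0.33},{"tx":0,"ty":0,"tz":0,"wx":0,"wy":0,"wz":0,"gripper":0.33},{"tx":0,"ty":0,"tz":0,"wx":0,"wy":0,"wz":0,"gripper":0.33},{"tx":0,"ty":0,"tz":0,"wx":0,"wy":0,"wz":0,"gripper":0.33},{"tx":0,"ty":0,"tz":0,"wx":0,"wy":0,"wz":0,"gripper":0.33}]'
```

```text
clock: 18.6
eef_pos: [0.5891, -0.0933, 0.1473]
orientation: [3.142, 0.0, 3.064]
ft_force: [1.1, -0.0, 0.1]
opening: 0.0423
grip_force: 0.0
clock: 19.27
eef_pos: [0.5898, -0.0933, 0.1128]
orientation: [3.141, 0.001, 3.064]
ft_force: [-0.4, 0.4, -0.6]
opening: 0.0311
grip_force: 0.0
```

```bash
python3 -m inch '[{"tx":0,"ty":0.5,"tz":0,"wx":0,"wy":0,"wz":0,"gripper":0.33},{"tx":0,"ty":0.5,"tz":0,"wx":0,"wy":0,"wz":0,"gripper":0.33},{"tx":0,"ty":0.5,"tz":-0.1,"wx":0,"wy":0,"wz":0,"gripper":0.33},{"tx":0,"ty":0.4,"tz":-0.1,"wx":0,"wy":0,"wz":0,"gripper":0.33},{"tx":0,"ty":0.4,"tz":-0.1,"wx":0,"wy":0,"wz":0,"gripper":0.33},{"tx":0,"ty":0.3,"tz":-0.1,"wx":0,"wy":0,"wz":0,"gripper":0.33},{"tx":0,"ty":0,"tz":0,"wx":0,"wy":0,"wz":0,"gripper":0.33},{"tx":0,"ty":0,"tz":0,"wx":0,"wy":0,"wz":0,"gripper":0.33}]'
python3 -m inch '[{"tx":0,"ty":-0.4,"tz":0,"wx":0,"wy":0,"wz":0,"gripper":0.45},{"tx":0,"ty":0,"tz":-2,"wx":0,"wy":0,"wz":0,"gripper":0.45},{"tx":0,"ty":0,"tz":-3.5,"wx":0,"wy":0,"wz":0,"gripper":0.45},{"tx":0,"ty":0,"tz":-3.5,"wx":0,"wy":0,"wz":0,"gripper":0.45},{"tx":3,"ty":0,"tz":0,"wx":0,"wy":0,"wz":0,"gripper":0.45},{"tx":4,"ty":0,"tz":0,"wx":0,"wy":0,"wz":0,"gripper":0.45},{"tx":4,"ty":0,"tz":0,"wx":0,"wy":0,"wz":0,"gripper":0.45},{"tx":1,"ty":0,"tz":0,"wx":0,"wy":0,"wz":0,"gripper":0.45}]'
python3 -m inch '[{"tx":0,"ty":0,"tz":0,"wx":0,"wy":0,"wz":0,"gripper":0.45},{"tx":0,"ty":0,"tz":0,"wx":0,"wy":0,"wz":0,"gripper":0.45},{"tx":0,"ty":0,"tz":0,"wx":0,"wy":0,"wz":0,"gripper":0.45},{"tx":0,"ty":0,"tz":0,"wx":0,"wy":0,"wz":0,"gripper":0.45},{"tx":0,"ty":0,"tz":0,"wx":0,"wy":0,"wz":0,"gripper":0.45},{"tx":0,"ty":0,"tz":0,"wx":0,"wy":0,"wz":0,"gripper":0.45},{"tx":0,"ty":0,"tz":0,"wx":0,"wy":0,"wz":0,"gripper":0.45},{"tx":0,"ty":0,"tz":0,"wx":0,"wy":0,"wz":0,"gripper":0.45}]'
cat >> look.py <<'E'
for i in range(2):
    s=snap("top");Q=np.array([world(s,u,v) for v in range(150,205) for u in range(160,212)]);q=Q[(Q[:,2]>.1)&(Q[:,2]<.15)];z=np.median(q[:,2]);k=Q[(Q[:,2]>.19)&(Q[:,2]<.25)];print("panz",z,"tilt",(.128-z)/.12,"shaker",k.mean(0).round(3))
E
python3 look.py pics/p8.png
```

```text
clock: 19.93
eef_pos: [0.5914, -0.0671, 0.116]
orientation: [3.142, -0.0, 3.064]
ft_force: [0.0, -0.7, -0.1]
opening: 0.031
grip_force: 0.0
clock: 20.6
eef_pos: [0.4664, -0.0626, 0.2055]
orientation: [3.141, -0.002, 3.062]
ft_force: [1.3, -0.6, 0.3]
opening: 0.0423
grip_force: 0.0
clock: 21.27
eef_pos: [0.4716, -0.0621, 0.2058]
orientation: [-3.141, -0.0, 3.064]
ft_force: [-0.3, 0.2, -0.2]
opening: 0.0424
grip_force: 0.0
knob 84 [ 0.0002 -0.1086  0.1597]
fit [-0.05812049  0.0961296 ] tilt from origin 0.0473
panz 0.123767182973759 tilt 0.03527347521867508 shaker [0.602 0.161 0.203]
panz 0.12375997257829618 tilt 0.03533356184753182 shaker [0.602 0.161 0.203]
```

Tilt is about +0.045, so the poise goes about 9 mm outward again (final TCP at scale y ≈ -0.121).

```bash
python3 -m inch '[{"tx":-3,"ty":0.5,"tz":0,"wx":0,"wy":0,"wz":0,"gripper":0.45},{"tx":-4,"ty":0,"tz":0,"wx":0,"wy":0,"wz":0,"gripper":0.45},{"tx":-3,"ty":0,"tz":0,"wx":0,"wy":0,"wz":0,"gripper":0.45},{"tx":-2,"ty":0,"tz":0,"wx":0,"wy":0,"wz":0,"gripper":0.45},{"tx":0,"ty":0,"tz":0,"wx":0,"wy":0,"wz":0,"gripper":0.45},{"tx":0,"ty":0,"tz":2,"wx":0,"wy":0,"wz":0,"gripper":0.45},{"tx":0,"ty":0,"tz":2,"wx":0,"wy":0,"wz":0,"gripper":0.45},{"tx":0,"ty":0,"tz":2,"wx":0,"wy":0,"wz":0,"gripper":0.45}]'
python3 -m inch '[{"tx":0,"ty":0,"tz":1.5,"wx":0,"wy":0,"wz":0,"gripper":0.45},{"tx":0,"ty":0,"tz":0.6,"wx":0,"wy":0,"wz":0,"gripper":0.45},{"tx":0,"ty":0,"tz":0,"wx":0,"wy":0,"wz":0,"gripper":0.33},{"tx":0,"ty":0,"tz":0,"wx":0,"wy":0,"wz":0,"gripper":0.33},{"tx":0,"ty":0,"tz":0,"wx":0,"wy":0,"wz":0,"gripper":0.33},{"tx":0,"ty":0,"tz":0,"wx":0,"wy":0,"wz":0,"gripper":0.33},{"tx":0,"ty":0,"tz":0,"wx":0,"wy":0,"wz":0,"gripper":0.33},{"tx":0,"ty":0,"tz":0,"wx":0,"wy":0,"wz":0,"gripper":0.33}]'
```

```text
clock: 22.08
eef_pos: [0.5912, -0.0664, 0.1453]
orientation: [3.142, 0.0, 3.064]
ft_force: [1.1, -0.1, 0.3]
opening: 0.0422
grip_force: 0.0
clock: 22.75
eef_pos: [0.5917, -0.0664, 0.1256]
orientation: [3.141, 0.001, 3.064]
ft_force: [0.2, -0.5, 0.7]
opening: 0.031
grip_force: 0.0
```

```bash
python3 -m inch '[{"tx":0,"ty":-0.3,"tz":0,"wx":0,"wy":0,"wz":0,"gripper":0.33},{"tx":0,"ty":-0.3,"tz":0,"wx":0,"wy":0,"wz":0,"gripper":0.33},{"tx":0,"ty":-0.3,"tz":0,"wx":0,"wy":0,"wz":0,"gripper":0.33},{"tx":0,"ty":-0.2,"tz":0,"wx":0,"wy":0,"wz":0,"gripper":0.33},{"tx":0,"ty":0,"tz":0,"wx":0,"wy":0,"wz":0,"gripper":0.33},{"tx":0,"ty":0,"tz":0,"wx":0,"wy":0,"wz":0,"gripper":0.33},{"tx":0,"ty":0,"tz":0,"wx":0,"wy":0,"wz":0,"gripper":0.33},{"tx":0,"ty":0,"tz":0,"wx":0,"wy":0,"wz":0,"gripper":0.33}]'
python3 -m inch '[{"tx":0,"ty":0.3,"tz":0,"wx":0,"wy":0,"wz":0,"gripper":0.45},{"tx":0,"ty":0,"tz":-2,"wx":0,"wy":0,"wz":0,"gripper":0.45},{"tx":0,"ty":0,"tz":-3,"wx":0,"wy":0,"wz":0,"gripper":0.45},{"tx":0,"ty":0,"tz":-3,"wx":0,"wy":0,"wz":0,"gripper":0.45},{"tx":3,"ty":0,"tz":0,"wx":0,"wy":0,"wz":0,"gripper":0.45},{"tx":4,"ty":0,"tz":0,"wx":0,"wy":0,"wz":0,"gripper":0.45},{"tx":4,"ty":0,"tz":0,"wx":0,"wy":0,"wz":0,"gripper":0.45},{"tx":1,"ty":0,"tz":0,"wx":0,"wy":0,"wz":0,"gripper":0.45}]'
python3 -m inch '[{"tx":0,"ty":0,"tz":0,"wx":0,"wy":0,"wz":0,"gripper":0.45},{"tx":0,"ty":0,"tz":0,"wx":0,"wy":0,"wz":0,"gripper":0.45},{"tx":0,"ty":0,"tz":0,"wx":0,"wy":0,"wz":0,"gripper":0.45},{"tx":0,"ty":0,"tz":0,"wx":0,"wy":0,"wz":0,"gripper":0.45},{"tx":0,"ty":0,"tz":0,"wx":0,"wy":0,"wz":0,"gripper":0.45},{"tx":0,"ty":0,"tz":0,"wx":0,"wy":0,"wz":0,"gripper":0.45},{"tx":0,"ty":0,"tz":0,"wx":0,"wy":0,"wz":0,"gripper":0.45},{"tx":0,"ty":0,"tz":0,"wx":0,"wy":0,"wz":0,"gripper":0.45}]'
python3 look.py pics/p9.png
python3 - <<'E'
from h import *
s=snap("side");c=s["color"];o=np.array([.600,.043]);p=np.append(o-.285*np.array([.077,.997]),.09);u,v=proj(s,p).astype(int);print(u,v)
cv2.imwrite("pics/p10.png",cv2.resize(c[v-45:v+45,u-60:u+60],None,fx=6,fy=6,interpolation=cv2.INTER_CUBIC))
E
```

```text
clock: 23.42
eef_pos: [0.5906, -0.0773, 0.125]
orientation: [-3.142, -0.0, 3.064]
ft_force: [-0.6, 0.4, 0.3]
opening: 0.0313
grip_force: 0.0
clock: 24.08
eef_pos: [0.4663, -0.0649, 0.2046]
orientation: [3.141, -0.002, 3.063]
ft_force: [0.7, -1.0, 0.6]
opening: 0.0423
grip_force: 0.0
clock: 24.75
eef_pos: [0.4713, -0.0651, 0.2048]
orientation: [-3.141, -0.0, 3.064]
ft_force: [0.5, 0.1, 0.3]
opening: 0.0423
grip_force: 0.0
knob 85 [ 1.000e-04 -1.200e-01  1.555e-01]
fit [0.00739897 0.10112324] tilt from origin 0.0104
panz 0.12831406647105903 tilt -0.0026172205921585574 shaker [0.603 0.16  0.207]
panz 0.12834338774546405 tilt -0.002861564545533768 shaker [0.603 0.161 0.207]
324 192
```

View pics/p10.png

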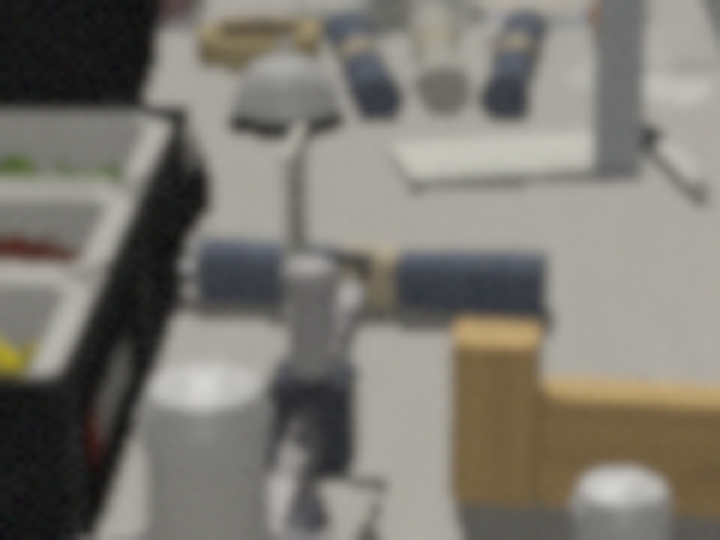

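The side crop shows the prop standing clear at (590,420) and the shaker upright on the pan at (205,450); the pointer itself is hidden behind the poise. The pan and beam heights both give a tilt within 0.01 of level, steady between readings. Handing in.

```bash
python3 -c "
from bench import r
print(r.close_job())"
```

```text
the job is handed in; nothing more can be done
None
```

I handed the job in at about 25 s: the prop is clear of the scale, the empty-pan swing check is done, and the shaker stands upright on the pan with the beam within about 0.01 rad of level; I judged that from pan and beam heights because the pointer was hidden, and the hand-in returned no verdict.

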